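# Set the light box dimmer to the third click

### The arm

A 6-joint arm with a two-finger parallel gripper is mounted at the origin on the work surface. World frame = base frame: x ahead of the robot, y to its left, z up, the work surface at z = 0. Lengths are in mm, angles in rad, forces in N, time in s.
With the tool pointing down it reaches from about 275 to 1000 mm from the base axis. Payload 8.4 kg.
Tool frame: the origin (TCP) lies on the centre line of the jaws, within the pads' length; the fingertips stand 14 mm ahead of it and the grasp point (between the pads) lies 5 mm behind it; z points along the fingers, y is the line along which they close (so a half turn about z gives the same grasp; the last joint's range is limited). The gripper opens to 85 mm and grips with 20 to 120 N. Pads are 22 mm wide; open, the fingers measure 114 mm over their backs; the gripper's body (76 mm by 85 mm) begins 54 mm behind the grasp point. The pads swing forward as they close: fully open they stand 13 mm farther back than shut.
Start: joints at [-1.247, 0.353, 1.633, -0, 1.155, -0.002], TCP at [200.04, -592.125, 245.281] pointing down, gripper open.
Joint ranges: [-2.63, 2.63], [-0.92, 2.1], [0.06, 2.66], [-1.3, 4.44], [0, 2.69], [-3.02, 3.02]. Speed limits (rad/s): [2.22, 2.22, 2.79, 3.14, 3.14, 3.14].

### API

Orientations are given as [roll, pitch, yaw] about the fixed x, y, z axes, in that order (R = Rz(yaw) Ry(pitch) Rx(roll)).
In Python, from rig import r gives the robot as it stands.
- The arm moves only by the tool step_arm, never from a script. Its argument "plan" is text: rows parted by semicolons, each of 7 numbers parted by spaces: the turn, a rotation vector about the world's x, y, z in degrees, then the shift along the world's x, y, z in mm, then the closure in counts, from 0 (fully open) to 255 (shut). In form: rx ry rz x y z hand; .... A call has 1 to 8 rows; each row is the pose to reach, as a shift and turn from the pose commanded when the call began; what a row does not reach only later rows make up. A row lasts 1/10 s, in which the tool goes at most 50 mm and 8.59 degrees, less where a joint would pass 70% of its speed; a pose out of reach is approached as far as the arm can. A call with a gripper value outside its range is refused whole. The fingers move at their own pace and stop on an object; "force" is the grip in N (left out, the last holds). Time passes only in rows, so rows that repeat a pose let the fingers close. It gives the time, the measured TCP pose, the force, the opening and the grip force at its end, in the units of the state.
- r.sense(): the state, without advancing time (a new reading comes with each control period).
- r.grab_frame(name): name is "scene" or "top" or "wrist"; returns (picture, depth): 420x560x3 uint8, red, green, blue; 420x560 float32, mm along the optical axis (not along the pixel's ray), 0 where there is no reading.
- r.get_calibration(name): a dict with "K" (3x3 intrinsics, pixels), "world_from_camera" (4x4, takes a point from camera to world coordinates). Camera axes: x right, y down, z forward; pixel columns grow to the right and rows downward; lengths in mm; the calibration is good to about 2 mm. A picture is of the moment at which its call begins: read the wrist's pose just before it. get_calibration takes no time and is no camera call; for the wrist camera it gives the pose at the moment of the call.
- r.sign_off(): hands the job in; it is judged then, once.
The state is a dict: "clock": time; "qpos": joint angles; "qvel": joint speeds; "joint_efforts": joint torques, N m; "eef_pos": TCP position; "tcp_rot": TCP orientation; "contact_force": force on the tool from outside, world axes, zero at the start; "wrist_torque": the same for the moment, N m; "opening": opening from 0.0 (shut) to 1.0 (fully open); "grasp_force": force on a finger pad.
Only numpy, scipy, OpenCV 4.12 (cv2) and the standard library are available. Lean on these libraries where they do the work, as an engineer would, in place of code of your own. Each camera call takes 0.05 s, during which the arm holds its last target. There are 200 camera calls.

### The job

Set the brightness of the glass worker's light box: with closed fingertips, push its red dimmer lever from the side all the way back to the off end, then push it up towards bright one click at a time, letting it settle briefly in each notch, and leave it in the third notch from off without ever going past it. Push gently, do not take hold of the lever, and leave the glass, the cup and everything else on the bench where they are.

Things in the scene. Friction and masses are not known exactly. Their poses are not given: they have to be found in the camera images.
- light_box: Grey light box fixed to the bench, 210 (x) x 300 (y) x 35 mm high, origin at the centre of its underside; z up, x away from the robot, y along the dimmer slot from off to bright. White panel on the far part of its top; along the near edge a dark strip 44 mm wide with the slot (x = -75 mm) and six flat marks, one per notch, growing from off to bright, the third after off green.
- dimmer (a joint): Red lever's position along its slot, m: 0 = off (hard stop), growing along the box's +y to 0.080 = bright (hard stop). Notches every 16 mm: 0, 0.016, 0.032, 0.048 (third click) to 0.080. Starts in or between the first and second. Leaving a notch takes about 4 N; 8 mm on the resistance vanishes and the lever snaps by itself into the next notch, ahead of the finger.
- dimmer_top (a point): Centre of the top face of the red dimmer lever, 79 mm above the bench. The lever is an upright block 26 mm (box x) x 12 mm (box y, the sliding direction) x 42 mm high, starting 2 mm above the box's top, with a thin white line across its top; the point's axes are those of the light box.
- amber_glass: Loose amber glass piece, 55 x 70 x 6 mm, lying on the white panel; origin at the centre of its underside. To be left alone.
- green_glass: Loose round green glass piece, 52 mm across, 6 mm thick, lying on the white panel; origin at the centre of its underside. To be left alone.
- bead_cup: Loose white cup, 48 mm across, 40 mm high, standing on the white panel; origin at the centre of its underside. To be left alone.
- cork_block: Loose cork sanding block, 45 x 85 x 30 mm, on the bench on the robot's side of the light box; origin at the centre of its underside. To be left alone.
- glue_bottle: Loose pink bottle with a white cap, 40 mm across, 105 mm high, standing beside the light box at its bright end; origin at the centre of its underside. To be left alone.
- squeeze_bottle: Loose beige bottle with a yellow cap, 60 mm across, 160 mm high, standing on the right of the bench; origin at the centre of its underside. To be left alone.
- camera: Loose black compact camera, 26 x 95 x 58 mm, standing on the left of the bench; origin at the centre of its underside. To be left alone.

How it is judged (in metres and radians):
On the way, in this order (a step that is already met when the one before it is completed fails the run):
1. the lever rests at the off end (value of joint dimmer below 0.003 m), for 0.2 s.
2. the lever settles in the first notch (value of joint dimmer between 0.013 and 0.019 m), for 0.2 s.
3. the lever settles in the second notch (value of joint dimmer between 0.029 and 0.035 m), for 0.2 s.
4. the lever settles in the third notch (value of joint dimmer between 0.045 and 0.051 m), for 0.2 s.
At the end, for the whole second after the job is handed in: The lever rests in the third notch from off (within 3 mm of 48 mm), after being at the off end and settling 0.2 s in each of the first and second notches on the way; nothing else has been moved (all of step 4 and velocity of joint dimmer between -0.01 and 0.01 m/s); the robot touches nothing.
It fails at once if the lever goes past the third notch (more than 8 mm beyond it) (value of joint dimmer above 0.056 m).
It fails at once if the light box or its lever is pushed with more than 30 N (contact force between the fingers and light_box above 30 N).
It fails at once if the lever is taken between the fingers or dragged from on top instead of pushed from the side (y of the grasp point in the frame of dimmer_top between -0.007 and 0.007 m and contact force between the fingers and light_box above 0.5 N).
It fails at once if a glass piece or the cup on the panel is moved more than 15 mm or lifted (distance of any of amber_glass, green_glass, bead_cup from where it was at the start of the episode above 0.015 m).
It fails at once if something else on the bench is moved more than 20 mm or knocked over (distance of any of cork_block, glue_bottle, squeeze_bottle, camera from where it was at the start of the episode above 0.02 m or angle between any of glue_bottle, squeeze_bottle, camera's own z axis and vertical above 0.5 rad).
It also fails if it takes over 61 s, if anything falls off the work surface, if the arm or the gripper's body presses on something with over 40 N, if the wrist force passes 120 N, or if a joint passes its speed limit or range.

## Working session

There is one attempt and no reset: what is moved stays moved. The work goes in short steps, Python scripts to look and compute and a tool call to move; the robot and the scene stay as the last step left them, time stands still between calls to the robot, and variables do not carry over. Pictures are saved under pics/ and viewed, at most 10 in all, crops included, and the job is handed in when it is done.

Besides the shell and the picture viewer there is one more tool, called after "Emit:" in YAML: its name, and indented under it one key for each argument. step_arm: Moves the arm, as the interface text tells. Its arguments: {"type":"object","properties":{"plan":{"type":"string"},"force":{"type":"number"}},"required":["plan"]}

```bash
mkdir -p pics
cat > h.py <<'E'
from rig import r
import numpy as np, cv2
def ray_plane(cal,u,v,z):
    K=np.array(cal["K"]);T=np.array(cal["world_from_camera"])
    d=T[:3,:3]@np.linalg.inv(K)@np.array([u,v,1.]);o=T[:3,3]
    return o+d*(z-o[2])/d[2]
def proj(cal,P):
    K=np.array(cal["K"]);T=np.linalg.inv(np.array(cal["world_from_camera"]))
    p=K@(T[:3,:3]@np.array(P)+T[:3,3]);return p[:2]/p[2]
def red(img):
    h=cv2.cvtColor(img,cv2.COLOR_RGB2HSV)
    return ((((h[...,0]<6)|(h[...,0]>174))&(h[...,1]>150)&(h[...,2]>70))*255).astype('uint8')
def save(n,img): cv2.imwrite(f'pics/{n}.png',img[...,::-1])
E
python3 - <<'E'
from h import *
for n in("top","scene"):
    im,d=r.grab_frame(n);save(n+"0",im);np.savez(n+"0",im=im,d=d)
    c=r.get_calibration(n)
    k,l,s,ce=cv2.connectedComponentsWithStats(red(im))
    for i in range(1,k):
        if s[i,4]>15: print(n,s[i],ce[i],ray_plane(c,*ce[i],79).round(1), np.median(d[l==i]))
print({k:np.round(v,3) for k,v in r.sense().items()})
E
```

```text
top [300  75  10   9  42] [304.42857143  79.42857143] [902.4 -49.3  79. ] 916.19904
top [392  75   4   5  16] [393.5  77. ] [ 899.5 -281.4   79. ] 901.2098
top [  8 144  12  93 808] [ 13.35024752 190.69430693] [632.1 721.6  79. ] 903.8352
scene [513 125  47  96 564] [538.98049645 160.17730496] [561.1 735.3  79. ] 1266.7495
scene [273 202   5  11  42] [275.38095238 207.04761905] [571.6 -25.2  79. ] 1319.3711
scene [287 276  11  50 374] [291.51871658 301.01871658] [859.4 -46.4  79. ] 1057.75
scene [188 294  17  50 387] [195.57105943 318.374677  ] [ 856.5 -257.9   79. ] 1029.2391
{'clock': np.float64(0.1), 'qpos': array([-1.247,  0.354,  1.634, -0.   ,  1.155, -0.002]), 'qvel': array([-0.   , -0.002, -0.   , -0.001, -0.   ,  0.001]), 'joint_efforts': array([ 1.0000e-03, -6.0635e+01, -3.4282e+01, -0.0000e+00,  4.0000e-03,
       -0.0000e+00]), 'eef_pos': array([ 199.909, -591.731,  244.638]), 'tcp_rot': array([-3.14 ,  0.   ,  0.326]), 'contact_force': array([-0.524, -0.852, -0.839]), 'wrist_torque': array([-0.052, -0.022, -0.029]), 'grasp_force': np.float64(0.0), 'opening': np.float64(1.003)}
```

View pics/top0.png

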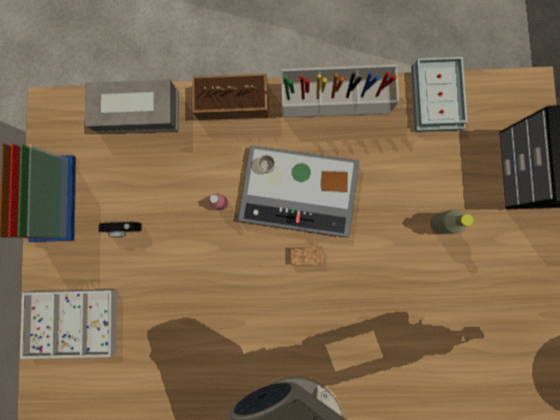

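View pics/scene0.png

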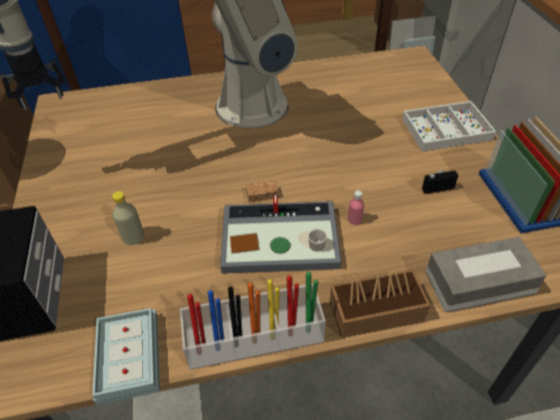

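The top view shows the box with corners near (250,147), (358,159), (349,236) and (239,226). The red lever is at about (298,216), the cork at (306,256) and the pink bottle at (218,202) on the bright end, which is image left and world +y.

Run:
```python
from h import *
im=np.load("top0.npz")["im"];c=r.get_calibration("top")
cr=im[190:270,200:370];save("crop0",cv2.resize(cr,None,fx=4.7,fy=4.7,interpolation=cv2.INTER_CUBIC))
for p in[(250,147),(358,159),(349,236),(239,226)]: print(ray_plane(c,*p,35).round(1))
h=cv2.cvtColor(im,cv2.COLOR_RGB2HSV)
print("lever",ray_plane(c,298,216,79).round(1),"cork",ray_plane(c,306,256,30).round(1),"glue",ray_plane(c,218,202,105).round(1))
# white panel
m=((h[...,1]<60)&(h[...,2]>150)).astype('uint8');m[:140]=0;m[240:]=0;m[:,:235]=0;m[:,365:]=0
cs,_=cv2.findContours(cv2.morphologyEx(m,cv2.MORPH_CLOSE,np.ones((5,5))),0,2);b=cv2.minAreaRect(max(cs,key=cv2.contourArea))
P=[ray_plane(c,*p,35).round(1) for p in cv2.boxPoints(b)];print(b,P)
```

```text
[738.1 102.3  35. ]
[ 695.1 -187.6   35. ]
[ 489.7 -154.7   35. ]
[524.5 136.2  35. ]
lever [543.5 -21.   79. ] cork [440.1 -39.8  30. ] glue [582.7 178.4 105. ]
((300.17840576171875, 178.49267578125), (100.71966552734375, 46.18536376953125), 7.957525730133057) [array([608.8, 112.8,  35. ]), array([733.2,  92.8,  35. ]), array([ 685.7, -174.5,   35. ]), array([ 563.1, -152.2,   35. ])]
```

View pics/crop0.png

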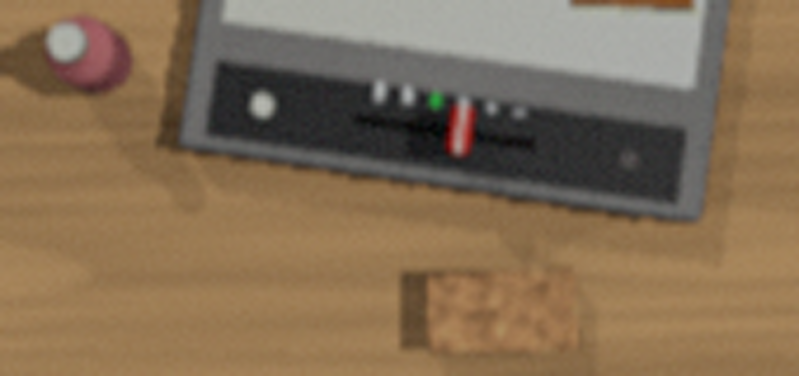

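The crop shows marks at x = 380 (bright), 408, 436 (green), 463, 491 and 519 (off). The lever top is at about (460,130), so it sits around the first or second notch. Box yaw is about -8°. I'll approach high above the bright side of the lever.

Emit:
step_arm:
  plan: "0 0 8 22 41 0 255; 0 0 16 44 83 0 255; 0 0 24 66 124 0 255; 0 0 32 88 166 0 255; 0 0 40 110 207 0 255; 0 0 48 132 249 0 255; 0 0 56 154 290 0 255; 0 0 63 176 332 0 255"
  force: 40

```text
clock: 0.9
eef_pos: [376.4, -258.4, 245.2]
tcp_rot: [3.142, -0.0, 1.431]
contact_force: [0.5, -0.4, 0.0]
opening: -0.001
grasp_force: 0.0
```

Emit:
step_arm:
  plan: "0 0 0 22 41 0 255; 0 0 0 44 83 0 255; 0 0 0 66 124 0 255; 0 0 0 88 166 0 255; 0 0 0 110 207 0 255; 0 0 0 132 249 0 255; 0 0 0 154 290 0 255; 0 0 0 154 290 0 255"

```text
clock: 1.7
eef_pos: [532.2, 34.2, 245.1]
tcp_rot: [3.141, -0.002, 1.429]
contact_force: [-0.5, -0.1, 0.1]
opening: 0.002
grasp_force: 0.0
```

Run:
```python
from h import *
s=r.sense();print(s["clock"],s["eef_pos"].round(1),s["tcp_rot"].round(3),s["contact_force"].round(2),s["opening"])
c=r.get_calibration("wrist");im,d=r.grab_frame("wrist");save("w1",im);np.savez("w1",im=im,d=d,K=c["K"],T=c["world_from_camera"])
k,l,st,ce=cv2.connectedComponentsWithStats(red(im))
for i in range(1,k):
    if st[i,4]>30: print(st[i],ce[i],ray_plane(c,*ce[i],79).round(1), np.median(d[l==i]))
```

```text
1.7 [532.2  34.2 245.1] [ 3.141e+00 -2.000e-03  1.429e+00] [-0.48 -0.06  0.06] 0.0016021822141681157
[289 232  29  20 480] [302.32083333 241.63125   ] [541.7 -12.8  79. ] 325.25885
[301 256  16   3  48] [308.5 257. ] [545.3 -27.7  79. ] 317.07135
```

View pics/w1.png

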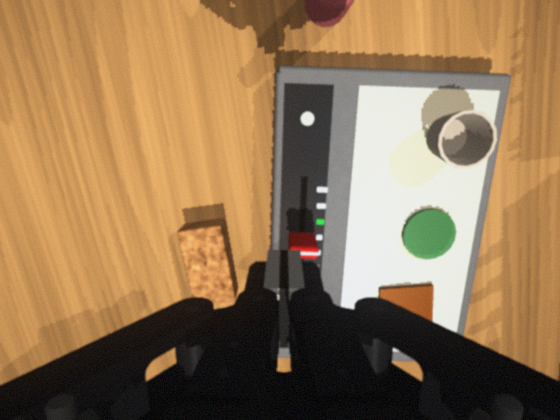

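The wrist view has image up as +y. The lever's white line is near (309,253), the green mark at (320,222), and the other marks at rows 190, 206, 238 and 253. The fingers hide the off end.

Run:
```python
from h import *
f=np.load("w1.npz");c=dict(K=f["K"],world_from_camera=f["T"]);im=f["im"]
g=cv2.cvtColor(im,cv2.COLOR_RGB2HSV)
B=np.array([ray_plane(c,*p,35) for p in[(278,68),(508,76),(272,357),(284,75)]]);print(B.round(1))
m=((g[...,2]>110)&((g[...,1]<70)|((g[...,0]>45)&(g[...,0]<75)&(g[...,1]>120)))).astype('uint8');m[:,:290]=0;m[:,330:]=0;m[:95]=0;m[270:]=0
k,l,st,ce=cv2.connectedComponentsWithStats(m)
P=[]
for i in range(1,k):
    if st[i,4]>8:
        print(st[i],ce[i].round(1),'z35',ray_plane(c,*ce[i],35).round(1),'z79',ray_plane(c,*ce[i],79).round(1))
```

```text
[[ 541.5  134.3   35. ]
 [ 741.7   99.1   35. ]
 [ 492.2 -156.8   35. ]
 [ 545.9  127.8   35. ]]
[300 111  15  15 180] [307.  118.1] z35 [561.3  88.3  35. ] z79 [558.6  89.5  79. ]
[300 153  30 117 851] [323.4 225.3] z35 [564.6 -15.3  35. ] z79 [561.5  -0.6  79. ]
```

Run:
```python
from h import *
f=np.load("w1.npz");c=dict(K=f["K"],world_from_camera=f["T"])
O=np.array([620,-31.1]);a=np.radians(-9.6);R=np.array([[np.cos(a),-np.sin(a)],[np.sin(a),np.cos(a)]])
for n,u,v,z in[("m5",322.5,190,35.5),("m4",321.5,206,35.5),("green",320.5,222,35.5),("m2",320,238,35.5),("m1",319.5,253,35.5),("line",309.5,253.5,79),("edge",304,247,79),("edge2",309,258.5,79)]:
    p=ray_plane(c,u,v,z);print(n,p.round(1),(R.T@(p[:2]-O)).round(1))
```

```text
m5 [567.7  20.1  35.5] [-60.1  41.8]
m4 [564.9   4.6  35.5] [-60.3  26. ]
green [562.1 -11.4  35.5] [-60.4   9.8]
m2 [559.7 -27.8  35.5] [-60.   -6.8]
m1 [557.4 -43.5  35.5] [-59.7 -22.6]
line [546.5 -24.6  79. ] [-73.5  -5.8]
edge [542.5 -17.9  79. ] [-78.6   0.1]
edge2 [545.5 -29.2  79. ] [-73.8 -10.5]
```

Lever is at 0.032, the second notch, and notches are 16 mm apart along u = (0.167, 0.986). I'll descend on the bright side, clear of the lever.

Emit:
step_arm:
  plan: "0 0 -1.5 21.5 -16.5 -40 255; 0 0 -1.5 21.5 -16.5 -85 255; 0 0 -1.5 21.5 -16.5 -130 255; 0 0 -1.5 21.5 -16.5 -165 255; 0 0 -1.5 21.5 -16.5 -179 255; 0 0 -1.5 21.5 -16.5 -179 255"

```text
clock: 2.35
eef_pos: [549.9, 12.6, 64.8]
tcp_rot: [-3.138, 0.001, 1.398]
contact_force: [0.9, 0.6, 1.2]
opening: 0.0
grasp_force: 0.0
```

Run:
```python
from h import *
s=r.sense();print(s["clock"],s["eef_pos"].round(1),s["tcp_rot"].round(3),s["contact_force"].round(2),s["opening"])
c=r.get_calibration("wrist");im,d=r.grab_frame("wrist");im2,_=r.grab_frame("top");im3,_=r.grab_frame("scene")
b=cv2.resize(im2[170:270,220:370],(560,373));b2=cv2.resize(im3[180:280,205:355],(560,373))
save("w2",cv2.resize(np.vstack([np.hstack([im[47:,:],b]),]) if 0 else np.hstack([im[47:],b]),(800,266)))
```

```text
2.35 [549.9  12.6  64.8] [-3.138e+00  1.000e-03  1.398e+00] [0.89 0.56 1.18] 0.00030763546463964594
```

View pics/w2.png

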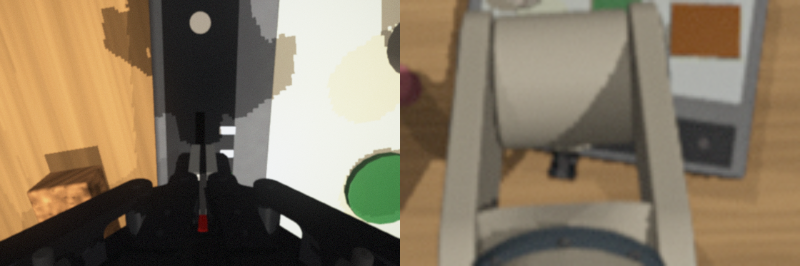

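The fingers are down in line with the slot. The red lever shows just behind them at about (203,222), clear by about 20 mm. I'll push slowly towards off.

Emit:
step_arm:
  plan: "0 0 0 -1 -6 0 255; 0 0 0 -2 -12 0 255; 0 0 0 -3 -17 0 255; 0 0 0 -3.5 -21 0 255; 0 0 0 -4 -24 0 255; 0 0 0 -4.5 -26.5 0 255; 0 0 0 -4.8 -28.5 0 255; 0 0 0 -5 -30 0 255"

```text
clock: 3.3
eef_pos: [546.3, -17.0, 66.1]
tcp_rot: [-3.141, 0.0, 1.399]
contact_force: [0.7, -0.5, 0.2]
opening: -0.001
grasp_force: 0.0
```

Emit:
step_arm:
  plan: "0 0 0 -0.3 -2 0 255; 0 0 0 -0.6 -4 0 255; 0 0 0 -1 -6 0 255; 0 0 0 -1.3 -8 0 255; 0 0 0 -1.7 -10 0 255; 0 0 0 -2 -12 0 255; 0 0 0 -2 -12 0 255"

```text
clock: 4.0
eef_pos: [544.4, -29.1, 66.3]
tcp_rot: [-3.142, 0.0, 1.399]
contact_force: [0.7, -1.2, 0.1]
opening: 0.001
grasp_force: 0.0
```

Emit:
step_arm:
  plan: "0 0 0 -0.2 -1 0 255; 0 0 0 -0.3 -2 0 255; 0 0 0 -0.5 -3 0 255; 0 0 0 -0.7 -4 0 255; 0 0 0 -0.7 -4 0 255"

```text
clock: 4.5
eef_pos: [543.8, -32.8, 66.3]
tcp_rot: [-3.142, 0.0, 1.399]
contact_force: [0.4, -0.8, 0.4]
opening: -0.002
grasp_force: 0.0
```

Run:
```python
from h import *
c=r.get_calibration("wrist");im,d=r.grab_frame("wrist");im3,_=r.grab_frame("scene");c3=r.get_calibration("scene")
for n,i,cc in(("w",im,c),("s",im3,c3)):
  k,l,st,ce=cv2.connectedComponentsWithStats(red(i))
  for j in range(1,k):
    if st[j,4]>8 and (n=="w" or 240<ce[j][0]<320 and 180<ce[j][1]<230): print(n,st[j],ce[j].round(1),ray_plane(cc,*ce[j],60 if n=="s" else 79).round(1))
print(r.sense()["contact_force"].round(2))
save("s3",np.hstack([cv2.resize(im3[180:260,215:335],(480,320)),cv2.resize(im[200:,160:],(320,320))]))
```

```text
w [278 347  12   3  32] [283.5 348.1] [539.9 -53.5  79. ]
w [277 358  14   6  82] [283.6 360.4] [539.  -58.8  79. ]
s [261 197   5  16  48] [263.5 206.5] [544.6 -52.7  60. ]
[-0.71 -0.9  -0.75]
```

View pics/s3.png

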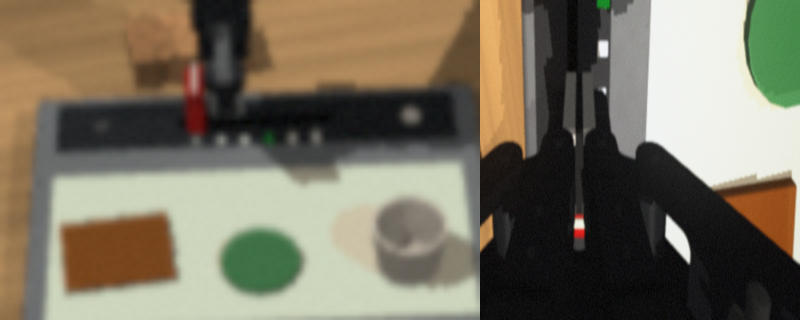

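The lever is at the off mark: its white line shows between the fingers at y ≈ -56, giving q ≈ 0, with about 6 mm of clearance. Now I'll lift over it to the off side.

Emit:
step_arm:
  plan: "0 0 0 0.3 2 25 255; 0 0 0 0.3 2 50 255; 0 0 0 -4 -25 52 255; 0 0 0 -9 -53 52 255; 0 0 0 -9 -53 52 255; 0 0 0 -9 -53 25 255; 0 0 0 -9 -53 0 255; 0 0 0 -9 -53 0 255"

```text
clock: 5.4
eef_pos: [532.7, -84.9, 63.7]
tcp_rot: [-3.136, -0.0, 1.399]
contact_force: [0.2, -0.6, 0.5]
opening: 0.001
grasp_force: 0.0
```

```bash
cat > g.py <<'E'
from h import *
im3,_=r.grab_frame("scene");c3=r.get_calibration("scene")
k,l,st,ce=cv2.connectedComponentsWithStats(red(im3))
for j in range(1,k):
    if st[j,4]>8 and 230<ce[j][0]<330 and 180<ce[j][1]<230:
        p=ray_plane(c3,*ce[j],60);print(st[j],ce[j].round(1),p.round(1),"q",round(((p-[546.5,-24.6,0])[:2]@[.167,.986])+32,1))
s=r.sense();p=s["eef_pos"];print(s["clock"],p.round(1),"qtcp",round(((p-[546.5,-24.6,0])[:2]@[.167,.986])+32,1),s["contact_force"].round(2))
E
python3 g.py
```

```text
[262 203   4  11  39] [263.6 207.6] [548.9 -53.4  60. ] q 4.0
5.45 [533.7 -85.   65.2] qtcp -29.7 [0.76 0.26 0.07]
```

Emit:
step_arm:
  plan: "0 0 0 1 6 0 255; 0 0 0 1.7 10 0 255; 0 0 0 2 12 0 255; 0 0 0 2.4 14 0 255; 0 0 0 2.7 16 0 255; 0 0 0 3 18 0 255; 0 0 0 3.4 20 0 255; 0 0 0 3.4 20 0 255"

```text
clock: 6.25
eef_pos: [538.4, -65.4, 66.3]
tcp_rot: [3.141, -0.0, 1.399]
contact_force: [0.4, -1.0, 0.0]
opening: 0.002
grasp_force: 0.5
```

```bash
python3 g.py
```

```text
[263 201   5  13  44] [265.4 207.2] [548.5 -48.4  60. ] q 8.8
6.3 [538.3 -65.4  66.2] qtcp -9.6 [-0.06  0.42  0.54]
```

Emit:
step_arm:
  plan: "0 0 0 0.2 1 0 255; 0 0 0 0.3 2 0 255; 0 0 0 0.5 3 0 255; 0 0 0 0.5 3 0 255"

```text
clock: 6.7
eef_pos: [538.6, -62.3, 66.2]
tcp_rot: [-3.141, -0.0, 1.399]
contact_force: [-0.2, -0.0, -0.6]
opening: -0.0
grasp_force: 0.0
```

```bash
python3 g.py
```

```text
[265 201   4  13  43] [266.5 207.1] [548.8 -45.3  60. ] q 12.0
6.75 [538.5 -62.3  66.1] qtcp -6.6 [ 0.4  -0.32  0.58]
```

Emit:
step_arm:
  plan: "0 0 0 0.1 0.7 0 255; 0 0 0 0.2 1.4 0 255; 0 0 0 0.2 1.4 0 255; 0 0 0 0.2 1.4 0 255"

```text
clock: 7.15
eef_pos: [539.0, -61.1, 66.3]
tcp_rot: [3.142, -0.0, 1.399]
contact_force: [-0.5, 0.3, -0.7]
opening: -0.0
grasp_force: 0.0
```

```bash
python3 g.py
```

```text
[265 197   5  17  51] [267.4 206.5] [547.1 -42.7  60. ] q 14.2
7.2 [539.  -61.2  66.3] qtcp -5.3 [ 0.02 -0.13 -0.07]
```

Emit:
step_arm:
  plan: "0 0 0 0.1 0.7 0 255; 0 0 0 0.2 1.4 0 255; 0 0 0 0.2 1.4 0 255; 0 0 0 0.2 1.4 0 255"

```text
clock: 7.6
eef_pos: [539.1, -59.8, 66.3]
tcp_rot: [-3.142, -0.0, 1.399]
contact_force: [0.6, -0.0, -0.6]
opening: -0.0
grasp_force: 0.0
```

```bash
python3 g.py
python3 - <<'E'
from h import *
im3,_=r.grab_frame("scene");im,_=r.grab_frame("wrist")
save("s4",np.hstack([cv2.resize(im3[180:240,230:320],(480,320)),cv2.resize(im[200:,160:],(320,320))]))
E
```

```text
[268 203   4  10  38] [269.6 207.5] [552.  -37.7  60. ] q 20.0
7.65 [539.1 -59.8  66.3] qtcp -3.9 [ 0.56 -0.74 -0.47]
```

View pics/s4.png

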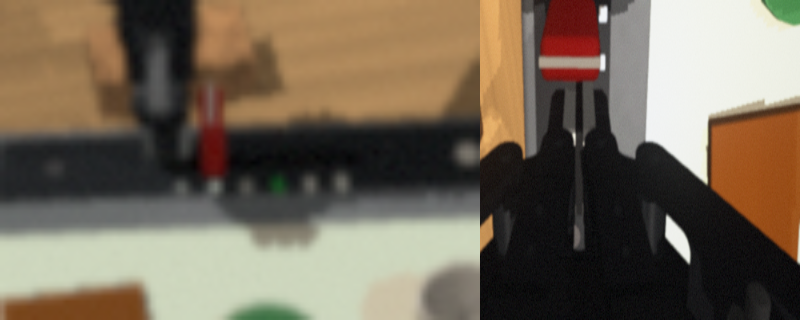

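The lever has snapped into the first notch at mark 2 and stands ahead of the finger. The wrist view shows the white line clearly at about (571,62). Now the next click.

Emit:
step_arm:
  plan: "0 0 0 0 0 0 255; 0 0 0 0 0 0 255; 0 0 0 0.7 4 0 255; 0 0 0 1.2 7 0 255; 0 0 0 1.5 9 0 255; 0 0 0 1.9 11 0 255; 0 0 0 2.2 13 0 255; 0 0 0 2.4 14 0 255"

```text
clock: 8.55
eef_pos: [541.7, -45.4, 66.3]
tcp_rot: [3.141, -0.0, 1.399]
contact_force: [0.2, -1.3, 0.8]
opening: -0.003
grasp_force: 0.4
```

Emit:
step_arm:
  plan: "0 0 0 0.1 0.7 0 255; 0 0 0 0.2 1.4 0 255; 0 0 0 0.3 2 0 255; 0 0 0 0.3 2 0 255; 0 0 0 0.3 2 0 255; 0 0 0 0.3 2 0 255"

```text
clock: 9.15
eef_pos: [541.8, -43.8, 66.3]
tcp_rot: [-3.142, -0.0, 1.399]
contact_force: [-0.0, 0.1, -0.4]
opening: -0.002
grasp_force: 0.0
```

```bash
python3 g.py
cat > w.py <<'E'
from h import *
c=r.get_calibration("wrist");im,_=r.grab_frame("wrist")
k,l,st,ce=cv2.connectedComponentsWithStats(red(im))
for j in range(1,k):
    if st[j,4]>40:
        p=ray_plane(c,st[j,0]+st[j,2]/2,st[j,1]+st[j,3],79);print("w",st[j],"near edge q",round(((p-[546.5,-24.6,0])[:2]@[.167,.986])+32,1))
E
python3 w.py
```

```text
[274 202   4  11  40] [275.5 207. ] [553.8 -22.   60. ] q 35.7
9.2 [541.8 -43.8  66.3] qtcp 12.3 [ 0.06  0.8  -0.43]
w [ 236  199   75   40 2620] near edge q 34.1
w [237 248  72   9 554] near edge q 27.5
```

Second notch reached, and it read cleanly. Third click, then back off.

Emit:
step_arm:
  plan: "0 0 0 0 0 0 255; 0 0 0 0 0 0 255; 0 0 0 0.7 4 0 255; 0 0 0 1.2 7 0 255; 0 0 0 1.5 9 0 255; 0 0 0 1.9 11 0 255; 0 0 0 2.2 13 0 255; 0 0 0 2.4 14 0 255"

```text
clock: 10.05
eef_pos: [544.3, -29.4, 66.3]
tcp_rot: [3.142, -0.0, 1.399]
contact_force: [0.9, -1.6, 0.3]
opening: -0.003
grasp_force: 0.3
```

Emit:
step_arm:
  plan: "0 0 0 0.1 0.7 0 255; 0 0 0 0.2 1.4 0 255; 0 0 0 0.3 2 0 255; 0 0 0 0.3 2 0 255; 0 0 0 0.3 2 0 255; 0 0 0 0.3 2 0 255"

```text
clock: 10.65
eef_pos: [544.5, -27.8, 66.3]
tcp_rot: [-3.141, -0.0, 1.399]
contact_force: [-0.0, -0.3, 0.0]
opening: 0.002
grasp_force: 0.0
```

```bash
python3 g.py;python3 w.py
```

```text
[280 202   4  10  38] [281.5 206.7] [556.4  -6.3  60. ] q 51.7
10.7 [544.5 -27.9  66.3] qtcp 28.5 [ 0.1   0.1  -0.89]
w [ 236  200   75   40 2632] near edge q 49.9
w [237 248  73   9 546] near edge q 43.7
```

The third notch is reached: q reads 51.7 - 4 ≈ 48. I'll back off and lift clear.

Emit:
step_arm:
  plan: "0 0 0 -0.8 -5 0 255; 0 0 0 -1.7 -10 0 255; 0 0 0 -1.7 -10 25 255; 0 0 0 -1.7 -10 65 255; 0 0 0 -1.7 -10 110 255; 0 0 0 -1.7 -10 150 255; 0 0 0 -1.7 -10 150 255; 0 0 0 -1.7 -10 150 255"

```text
clock: 11.55
eef_pos: [543.2, -38.3, 217.2]
tcp_rot: [3.139, -0.0, 1.399]
contact_force: [-0.7, -0.3, -0.4]
opening: 0.001
grasp_force: 0.0
```

```bash
python3 g.py
python3 - <<'E'
from h import *
im,_=r.grab_frame("scene");save("end",im[150:300,150:400].repeat(3,0).repeat(3,1))
E
```

```text
[280 202   4  11  38] [281.4 207. ] [557.3  -6.6  60. ] q 51.5
11.6 [542.4 -38.1 215.9] qtcp 18.0 [-0.85 -0.14 -0.39]
```

View pics/end.png

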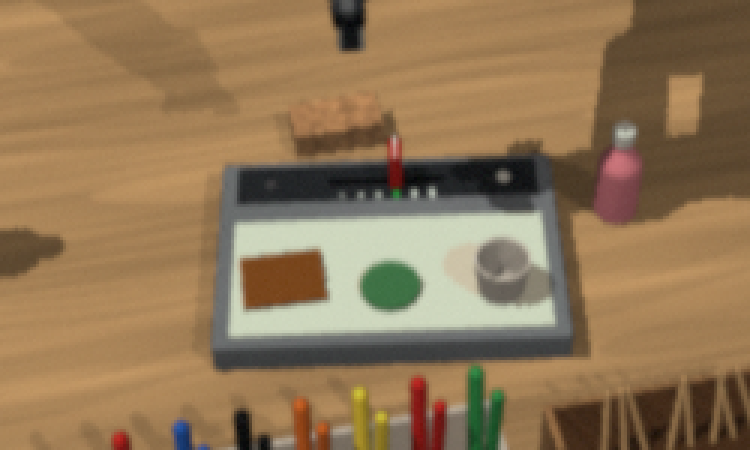

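The lever stands at the green mark, at about (396,165) in this crop. Nothing else looks moved and the gripper is clear.

```bash
python3 -c "
from rig import r
print(r.sign_off())"
```

```text
the job is handed in; nothing more can be done
None
```

The job is handed in: the dimmer went back to off, then up one click at a time to the third notch (green mark, measured about 48 mm); in the last picture nothing else on or around the light box looks moved, and no verdict came back.

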